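# Open the praline chest for the counter display

## Task

Open the praline chest for the customers. First slide the sweet jar, which stands in the way right behind the chest, sideways along the counter until it is completely past the end of the chest and close beside the price card (no more than a finger's breadth or so away); then put a fingertip under the brass tab of the chest's domed lid and swing the lid up and over until it falls back and stays open by its own weight. Only push and touch, gently, and never pinch or lift anything: the jar stays standing on the counter, the lid must not hit it, and the card, the chest and the other goods stay where they are.

Things in the scene. Friction and masses are not known exactly. Their poses are not given: they have to be found in the camera images.
- chest: Dark red domed chocolate chest filled with pralines, 115 deep (x) x 156 wide (y) x 113 mm high with its lid shut; about 1.9 kg, not fixed. Origin: centre of its underside; x points from its front (robot side) to its back, y to its left seen from the front, z up. The lower part is 58 mm high, front wall at x = -58 mm, back wall at x = +57 mm.
- chest_lid (a joint): Angle of the chest's hollow domed lid: 0 shut, grows as its front edge goes up and over to the back; stop at 1.745 rad. Lid 0.11 kg, free but damped hinge. It balances at about 1.17 rad: let go below 1.0 it falls shut, let go beyond 1.4 it sinks back in some 1 to 3 s onto the stop and stays.
- lid_hinge (a point): Middle of the lid's hinge line, at the chest's (60, 0, 58) mm; the hinge axis runs along the chest's y. Fully open, the lid overhangs up to 65 mm behind this line, at heights above 60 mm, where it would hit the jar.
- tab_lip (a point): Middle of the lower front edge of the brass thumb tab (moves with the lid; lid shut: at the chest's (-75, 0, 61) mm). The tab is a lip 34 mm wide (chest y), 4 mm thick, sticking out 16 mm from the middle of the lid's front edge; the space below it is free down to the counter, so a fingertip fits under it from the front.
- jar: Clear glass sweet jar with a dark cap, round, 65 mm across, 100 mm high, 0.25 kg, loose, standing behind the chest. Origin: centre of its underside, z up. Slides when pushed near its foot; tips when pushed high (a gripper held upright may meet its cap first: lean the tool back).
- price_card: Small standing price card of wood, 28 mm deep (x) by 72 mm wide (y), 53 mm high, light and loose; it stands behind and to one side of the chest (left in some starts, right in others) in about the same row as the jar. Origin: centre of its underside.
- ballotin: White gift box with a red ribbon bow, 52 x 65 x 72 mm, loose; it stands on the other side from the price card. Origin: centre of its underside.
- tin: Round dark-blue sweet tin with a gold lid, 63 mm across, 36 mm high, loose, left of and nearer than the chest; stays where it is. Origin: centre of its underside.
- spool: Ribbon spool with white flanges lying flat, 57 mm across, 20 mm high, loose, in front of and left of the chest; stays where it is. Origin: centre of its underside.
There are look-alikes about, which are no part of the job. Leave any green, orange or purple look-alike of the jar alone.

How it is judged:
On the way, in this order (a step that is already met when the one before it is completed fails the run):
1. the jar stands past the end of the chest, close beside the price card, the lid still shut (horizontal distance between jar and price_card below 0.1 m and (y of jar in the frame of chest above 0.112 m or y of jar in the frame of chest below -0.112 m) and value of joint chest_lid below 0.2 rad and linear speed of jar below 0.02 m/s), for 0.2 s.
2. the lid has fallen back onto its stop (value of joint chest_lid above 1.65 rad), for 0.2 s.
At the end, for the whole second after the job is handed in: The lid rests open past its balance point (over 1.65 rad) by itself; the jar stands upright on the counter, its centre more than 112 mm to the side of the chest's middle (so clear of the lid's end) and within 100 mm of the price card's centre (up to about 30 mm of gap); robot clear (horizontal distance between jar and price_card below 0.1 m and (y of jar in the frame of chest above 0.112 m or y of jar in the frame of chest below -0.112 m) and value of joint chest_lid above 1.65 rad and angle between jar's own z axis and vertical below 0.1 rad and height (world z) of jar below 0.006 m and linear speed of jar below 0.02 m/s); the robot touches nothing.
It fails at once if the jar is lifted off the counter or tipped, or the jar or the lid's tab is pinched or pressed hard (contact force between the fingers and jar above 15 N or contact force between the fingers and chest above 25 N or height (world z) of jar above 0.012 m or angle between jar's own z axis and vertical above 0.25 rad).
It fails at once if the chest or its lid hits the jar (contact force between chest and jar above 0.3 N).
It fails at once if the chest is shoved or lifted (distance of chest from where it was at the start of the episode above 0.015 m or angle between chest's own z axis and vertical above 0.1 rad).
It fails at once if the price card is pushed away or knocked over (distance of price_card from where it was at the start of the episode above 0.015 m or angle between price_card's own z axis and vertical above 0.4 rad).
It fails at once if another of the goods is disturbed (distance of any of ballotin, tin, spool from where it was at the start of the episode above 0.02 m).
It also fails if it takes over 51 s, if anything falls off the work surface, if the arm or the gripper's body presses on something with over 40 N, if the wrist force passes 120 N, or if a joint passes its speed limit or range.

## Robot

A 7-joint arm with a two-finger parallel gripper is mounted at the origin on a cart in front of the work surface, level with it; the furniture and walls round the work are solid. World frame = base frame: x ahead of the robot, y to its left, z up, the work surface at z = 0. Lengths are in m, angles in rad, forces in N, time in s.
With the tool pointing down it reaches from about 0.425 to 0.925 m from the base axis. Payload 6.8 kg.
Tool frame: the origin (TCP) lies at the very end of the fingers, on their centre line; the grasp point (between the pads) lies 19 mm behind it (bot.grasp_offset is the distance from the TCP to the grasp point, in m); z points along the fingers, y is the line along which they close (so a half turn about z gives the same grasp; the last joint's range is limited). The gripper opens to 88 mm and grips with 3 to 60 N. Pads are 20 mm wide; open, the fingers measure 115 mm over their backs; the gripper's body (75 mm by 178 mm) begins 61 mm behind the grasp point.
Start: joints at [1.15, 0.477, 0.022, 1.555, -0.011, 1.109, -0.083], TCP at [0.208, -0.642, 0.223] pointing down, gripper open.
Joint ranges: [-2.96, 2.96], [-0.34, 2.1], [-1.41, 1.46], [0.24, 2.44], [-1.37, 4.51], [0.17, 1.92], [-2.96, 2.96]. Speed limits (rad/s): [2.39, 2.39, 3.14, 3.14, 3.14, 3.14, 3.14].

## Interface

Orientations are given as a unit quaternion [x, y, z, w].
In Python, from workcell import bot gives the robot as it stands. The module is installed in compiled form; this text tells all that it offers.
- The arm moves only by the shell command python3 -m inch 'ROWS' [FORCE]. ROWS is JSON, a list of rows, each a list of 3 entries, a list of its own where there are three numbers: the closure, from 0 (fully open) to 1 (shut), then the shift along the tool's x, y, z in units of 60 mm (1.0 is 60 mm), then the turn, a rotation vector about the tool's x, y, z in rad. A call has 1 to 12 rows; each row shifts and turns the commanded pose from where the row before left it, along the tool's axes as they then stand; what a row does not reach is not made up. A row lasts 1/8 s, in which the tool goes at most 62.5 mm and 10.7 degrees, less where a joint would pass 70% of its speed; a pose out of reach is approached as far as the arm can. A call is refused whole if a number of a shift passes 1 or a number of a turn 0.188, either way. A call with a gripper value outside its range is refused whole. The fingers move at their own pace and stop on an object; FORCE is the grip in N (left out, the last holds). Time passes only in rows, so rows that do not move let the fingers close. It gives the time, the measured TCP pose, the force, the opening and the grip force at its end, in the units of the state.
- bot.get_obs(): the state, without advancing time (a new reading comes with each control period).
- bot.grab_frame(name): name is "scene" or "side" or "wrist"; returns a dict with "pixels" (420x560x3 uint8, blue, green, red), "camera_matrix" (3x3 intrinsics, pixels), "R" (3x3) and "t" (3): a world point X has camera coordinates R X + t; the wrist camera has in their place "mount" (4x4, takes a point from camera to tool coordinates, whose origin is the TCP and whose axes are the flange's). Camera axes: x right, y down, z forward; pixel columns grow to the right and rows downward; lengths in m; the calibration is good to about 2 mm. A picture is of the moment at which its call begins: read the wrist's pose just before it. There is no depth.
- bot.sign_off(): hands the job in; it is judged then, once.
Trained networks look in a picture, given as the dict that the camera call returned (one of the last four; its "shot" number tells which), for a name from the list of things; names that differ only in an ending like _2 or _b are one class to them, and where a whole thing is asked for, a point or a joint stands for the part that bears it (a point fixed in the world has none). Each returns a list of dicts, best first, with "confidence" (0 to 1); they miss things now and then, are a little off and sometimes report something else, mostly with a low value. They report only what shows in the picture. A call takes as long as a camera call. They do not tell look-alikes from the thing itself.
- bot.boxes_of(name, picture): "bbox" ([left, top, width, height] in pixels, round what is visible of it).
- bot.masks_of(name, picture): "pixels" (420x560 bool, what is visible of it) and "bbox" ([left, top, width, height] in pixels, round what is visible of it).
- bot.mark_of(name, picture): "point" ([column, row] in pixels: a listed point, or the origin of a listed thing).
The state is a dict: "time_s": time; "q": joint angles; "dq": joint speeds; "tau": joint torques, N m; "position": TCP position; "orientation": TCP orientation; "force": force on the tool from outside, world axes, zero at the start; "wrist_torque": the same for the moment, N m; "width": finger opening in m; "grasp_force": force on a finger pad.
Only numpy, scipy, OpenCV 4.12 (cv2) and the standard library are available. Lean on these libraries where they do the work, as an engineer would, in place of code of your own. Each camera call takes 0.05 s, during which the arm holds its last target. There are 200 camera calls.

## Working session

There is one attempt and no reset: what is moved stays moved. The work goes in short steps, Python scripts to look and compute and a shell command to move; the robot and the scene stay as the last step left them, time stands still between calls to the robot, and variables do not carry over. Pictures are saved under pics/ and viewed, at most 12 in all, crops included, and the job is handed in when it is done.

```bash
mkdir -p pics; cat > h.py <<'E'
from workcell import bot
import numpy as np, cv2
from scipy.spatial.transform import Rotation as Ro
def ray(f,p):
    K=f["camera_matrix"];R=np.array(f["R"]);t=np.array(f["t"])
    d=R.T@np.linalg.solve(K,[p[0],p[1],1.]);return -R.T@t,d
def onz(f,p,z=0.):
    c,d=ray(f,p);return c+d*(z-c[2])/d[2]
def tri(fs,ps):
    A=np.zeros((3,3));b=np.zeros(3)
    for f,p in zip(fs,ps):
        c,d=ray(f,p);d/=np.linalg.norm(d);P=np.eye(3)-np.outer(d,d);A+=P;b+=P@c
    return np.linalg.solve(A,b)
def proj(f,X):
    v=np.array(f["camera_matrix"])@(np.array(f["R"])@X+np.array(f["t"]));return v[:2]/v[2]
E
python3 - <<'E'
from h import *
np.set_printoptions(precision=3,suppress=True)
fs={n:bot.grab_frame(n) for n in("scene","side")}
for n,f in fs.items():
    cv2.imwrite(f"pics/{n}0.png",f["pixels"])
    print(n,"cam",ray(f,(0,0))[0])
    for o in["chest","lid_hinge","tab_lip","jar","price_card","ballotin","tin","spool"]:
        for m in bot.mark_of(o,f)[:5]:
            if m["confidence"]>.2: print(o,np.round(m["point"]),round(m["confidence"],2),onz(f,m["point"],{"lid_hinge":.058,"tab_lip":.061}.get(o,0)))
s=bot.get_obs();print(s["time_s"],s["position"],s["orientation"])
print(Ro.from_quat(s["orientation"]).as_matrix())
E
```

```text
scene cam [-0.079  0.72   0.51 ]
chest [293. 251.] 0.69 [0.466 0.278 0.   ]
lid_hinge [274. 218.] 0.87 [0.514 0.293 0.058]
tab_lip [335. 233.] 0.89 [0.401 0.23  0.061]
jar [166. 265.] 0.94 [0.564 0.508 0.   ]
jar [365. 223.] 0.81 [0.462 0.077 0.   ]
jar [344. 203.] 0.67 [0.554 0.054 0.   ]
jar [240. 240.] 0.63 [0.559 0.345 0.   ]
price_card [307. 195.] 0.5 [0.636 0.104 0.   ]
tin [279. 311.] 0.93 [0.342 0.401 0.   ]
tin [240. 236.] 0.51 [0.571 0.34  0.   ]
spool [343. 304.] 0.93 [0.295 0.301 0.   ]
side cam [ 0.35  -0.447  0.614]
chest [268. 230.] 0.88 [0.462 0.276 0.   ]
lid_hinge [293. 205.] 0.58 [0.524 0.284 0.058]
tab_lip [239. 227.] 0.88 [0.393 0.229 0.061]
jar [293. 173.] 0.96 [0.576 0.51  0.   ]
jar [305. 210.] 0.9 [0.566 0.335 0.   ]
jar [275. 294.] 0.88 [0.443 0.082 0.   ]
jar [328. 297.] 0.7 [0.541 0.056 0.   ]
price_card [369. 274.] 0.67 [0.642 0.098 0.   ]
price_card [267. 235.] 0.22 [0.457 0.262 0.   ]
ballotin [254. 178.] 0.63 [0.463 0.504 0.   ]
tin [213. 206.] 0.96 [0.342 0.397 0.   ]
spool [199. 235.] 0.56 [0.303 0.294 0.   ]
0.9 [ 0.208 -0.642  0.223] [0.988 0.156 0.    0.   ]
[[ 0.952  0.308  0.   ]
 [ 0.308 -0.952 -0.   ]
 [ 0.     0.    -1.   ]]
```

View pics/scene0.png

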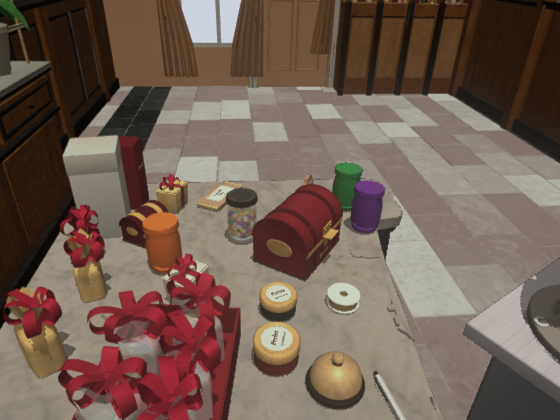

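View pics/side0.png

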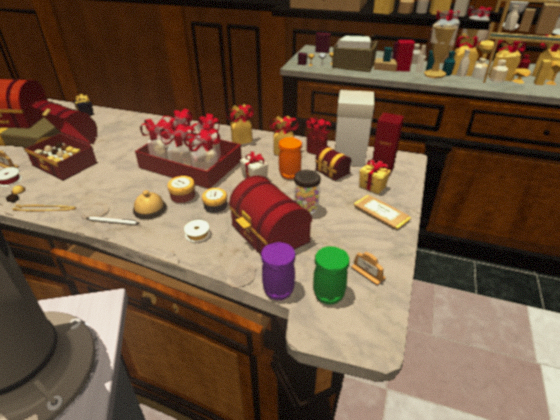

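The clear jar with the dark cap is at scene (241,215) and side (307,195). It could be confused with three others:
- Orange: scene (163,243), side (289,158)
- Green: scene (347,187), side (331,275)
- Purple: scene (367,206), side (278,271)

The card is at side (368,267). The chest's tab faces the robot at side (243,225). The tin is at scene (278,297), and the tin at (277,343) is a look-alike.

```bash
python3 - <<'E'
from h import *
np.set_printoptions(precision=3,suppress=True)
A=bot.grab_frame("scene");B=bot.grab_frame("side")
near=lambda o,f,p:min(bot.mark_of(o,f),key=lambda m:np.hypot(*(np.array(m["point"])-p)))
P={}
for o,a,b in[("chest",(293,251),(268,230)),("lid_hinge",(274,218),(293,205)),("tab_lip",(335,233),(239,227)),("jar",(240,240),(305,210)),("price_card",(307,195),(369,274)),("tin",(279,311),(213,206)),("ballotin",(190,285),(254,178))]:
    m,n=near(o,A,a),near(o,B,b)
    P[o]=tri([A,B],[m["point"],n["point"]]);print(o,m["point"],n["point"],round(m["confidence"],2),round(n["confidence"],2),P[o])
h=P["lid_hinge"]-P["tab_lip"];yaw=np.arctan2(h[1],h[0]);c,s=np.cos(yaw),np.sin(yaw);print("yaw",yaw)
O=(P["lid_hinge"][:2]-np.array([.06*c,.06*s])+P["tab_lip"][:2]+np.array([.075*c,.075*s])+P["chest"][:2])/3;print("O",O)
for o in P:
    d=P[o][:2]-O;print(o,"chest frame",d@[c,s],d@[-s,c])
# orange, green: via masks: bottom/top
for n,f in(("A",A),("B",B)):
    for m in bot.masks_of("jar",f): print(n,m["bbox"],round(m["confidence"],2))
a=cv2.resize(A["pixels"][170:290,130:390],None,fx=3,fy=3);b=cv2.resize(B["pixels"][130:310,220:410],None,fx=2,fy=2)
# draw model chest edges
def draw(im,f,ox,oy,k):
    Z=[(-.058,-.078,0),(-.058,.078,0),(.057,.078,0),(.057,-.078,0)]
    for zz in(0,.058):
        q=[(proj(f,np.array([O[0]+x*c-y*s,O[1]+x*s+y*c,zz]))-[ox,oy])*k for x,y,_ in Z];cv2.polylines(im,[np.int32(q)],True,(0,255,0),1)
    for o in P:
        cv2.circle(im,tuple(int(v) for v in (proj(f,P[o])-[ox,oy])*k),3,(255,255,0),-1)
draw(a,A,130,170,3);draw(b,B,220,130,2)
cv2.imwrite("pics/a.png",np.hstack([cv2.resize(a,(520,240)),np.zeros((240,0,3),np.uint8)])) 
cv2.imwrite("pics/ab.png",np.vstack([cv2.copyMakeBorder(a,0,0,0,max(0,0),0)[:,:780],])) 
W=np.zeros((600,780,3),np.uint8);W[:240,:520]=cv2.resize(a,(520,240));W[240:600,:380]=b;cv2.imwrite("pics/c1.png",W)
E
```

```text
chest [296.0, 251.3] [267.1, 232.1] 0.97 0.73 [ 0.461  0.273 -0.001]
lid_hinge [270.4, 217.1] [291.0, 207.1] 0.79 0.69 [0.523 0.292 0.052]
tab_lip [336.9, 233.7] [238.9, 226.8] 0.86 0.93 [0.394 0.229 0.062]
jar [240.4, 236.1] [301.8, 208.0] 0.6 0.64 [0.561 0.343 0.004]
price_card [304.0, 195.9] [371.3, 272.8] 0.51 0.61 [ 0.648  0.105 -0.007]
tin [280.0, 310.0] [218.8, 204.9] 0.7 0.81 [ 0.353  0.397 -0.002]
ballotin [188.5, 294.0] [253.7, 179.8] 0.67 0.57 [ 0.464  0.507 -0.003]
yaw 0.4529252882644881
O [0.464 0.267]
chest chest frame -7.14486708370465e-05 0.007020159790912618
lid_hinge chest frame 0.06397983256056398 -0.003510079895456285
tab_lip chest frame -0.07890838388972693 -0.003510079895456278
jar chest frame 0.12051270696585065 0.025641399141199193
price_card chest frame 0.09534739458452508 -0.22622487171138317
tin chest frame -0.0427546359858336 0.16591403074838126
ballotin chest frame 0.10566723245378343 0.21555195204382838
A [350.6, 179.2, 37.1, 52.4] 0.86
A [225.6, 190.7, 31.6, 49.7] 0.85
A [331.6, 162.4, 29.3, 49.0] 0.76
B [295.6, 167.6, 24.9, 43.7] 0.88
B [314.0, 244.3, 37.2, 61.1] 0.87
B [259.0, 244.5, 36.9, 56.1] 0.82
B [281.3, 137.8, 21.2, 39.6] 0.74
```

View pics/c1.png

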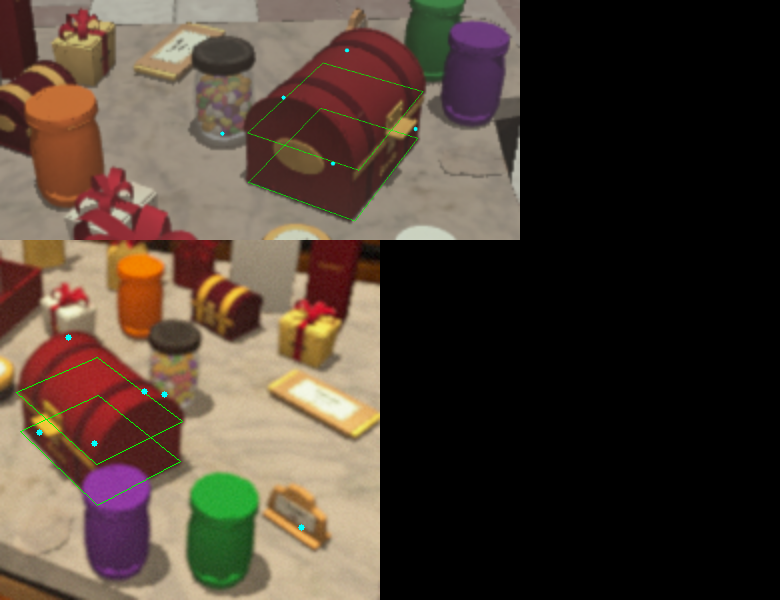

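The crop confirms that the jar behind the chest is the clear one with the dark cap, and the chest model overlays well. The jar mark is about 5 px off in the side view, so I'll fit the positions to the masks.

```bash
cat >> h.py <<'E'
from scipy.optimize import least_squares
def cyl(x,y,r=.0325,h=.1):
    a=np.linspace(0,2*np.pi,40);return np.array([[x+r*np.cos(t),y+r*np.sin(t),z] for t in a for z in(0,h)])
def bb(f,pts):
    q=np.array([proj(f,p) for p in pts]);return np.r_[q.min(0),q.max(0)]
def pick(name,f,p,fn=bot.boxes_of):
    L=fn(name,f)
    def c(m): b=m["bbox"];return np.hypot(b[0]+b[2]/2-p[0],b[1]+b[3]/2-p[1])
    L=[m for m in L if c(m)<25]
    return min(L,key=c) if L else None
def fitcyl(obs,x0,r=.0325,h=.1):
    # obs: list (frame,bbox ltwh)
    def res(v):
        return np.concatenate([bb(f,cyl(v[0],v[1],r,h))-[b[0],b[1],b[0]+b[2],b[1]+b[3]] for f,b in obs])
    s=least_squares(res,x0,loss="soft_l1",f_scale=2.);return s.x,res(s.x)
def jarpos(x0):
    out=[]
    for n in("scene","side"):
        f=bot.grab_frame(n);p=proj(f,np.r_[x0,.05]);m=pick("jar",f,p,bot.masks_of)
        if m: out.append((f,m["bbox"]))
    return fitcyl(out,x0) if out else None
O=np.array([.4635,.270]);YAW=.445
def ch(p):
    d=np.asarray(p)[:2]-O;c,s=np.cos(YAW),np.sin(YAW);return np.array([d@[c,s],d@[-s,c]])
def wo(p):
    c,s=np.cos(YAW),np.sin(YAW);return O+[p[0]*c-p[1]*s,p[0]*s+p[1]*c]
def log():
    import json;s=bot.get_obs();open("log.jsonl","a").write(json.dumps([list(map(float,s[k])) for k in("q","position","orientation")])+"\n");return s
def rel(goal,rot=None):
    "shift in tool units (60mm) from the measured pose; rotvec in tool frame"
    s=log();R=Ro.from_quat(s["orientation"]);d=R.inv().apply(np.asarray(goal)-s["position"])/.06
    return d,(None if rot is None else (R.inv()*rot).as_rotvec())
def toolrot(yaw,lean=0,pitch=0):
    "tool x along chest-ish x at yaw, tool y to the right, z down; lean about tool x, pitch about tool y"
    b=Ro.from_matrix(np.array([[np.cos(yaw),np.sin(yaw),0],[np.sin(yaw),-np.cos(yaw),0],[0,0,-1]]))
    return b*Ro.from_rotvec([0,pitch,0])*Ro.from_rotvec([lean,0,0])
E
python3 - <<'E'
from h import *
np.set_printoptions(precision=3,suppress=True)
for nm,x in(("jar",(.562,.340)),("orange",(.57,.51)),("green",(.55,.055)),("purple",(.452,.08))):
    v,r=jarpos(np.array(x));print(nm,v,ch(v),np.round(r,1))
A=bot.grab_frame("scene");B=bot.grab_frame("side")
ob=[]
for f,p in((A,(307,185)),(B,(368,268))):
    m=pick("price_card",f,p,bot.masks_of);print(m and (m["bbox"],m["confidence"])); 
    if m: ob.append((f,m["bbox"]))
s=log()
goal=np.r_[wo([.118,.11]),.25];print("above",goal)
R=Ro.from_quat(s["orientation"])
print(rel(goal,toolrot(YAW)))
L=toolrot(YAW,.17).as_matrix();print(L)
E
```

```text
jar [0.571 0.34 ] [0.127 0.017] [-4.8 -1.4  0.8  2.   0.6  1.1 -0.7  2.7]
orange [0.567 0.507] [0.196 0.169] [-1.1 -1.8  1.3  1.4 -0.9 -4.3  1.1  2.6]
green [0.547 0.06 ] [-0.015 -0.226] [-2.7 -0.   0.8 -0.4 -3.1 -2.1  1.3  4.3]
purple [0.451 0.09 ] [-0.088 -0.157] [-2.5  0.9  0.6  3.1 -0.6 -0.6  1.6  4.3]
None
([354.1, 251.8, 31.7, 33.3], 0.75)
above [0.523 0.42  0.25 ]
(array([ 10.442, -15.231,  -0.456]), array([ 0.   , -0.   , -0.132]))
[[ 0.903  0.424 -0.073]
 [ 0.43  -0.89   0.153]
 [ 0.    -0.169 -0.986]]
```

```bash
python3 -m inch '[[1,[0.85,-0.41,-0.05],[0,0,0]],[1,[0.85,-0.41,-0.05],[0,0,0]],[1,[0.85,-0.41,-0.05],[0,0,0]],[1,[0.85,-0.41,-0.05],[0,0,0]],[1,[0.85,-0.41,-0.05],[0,0,0]],[1,[0.85,-0.41,-0.05],[0,0,0]],[1,[0.85,-0.41,-0.05],[0,0,0]],[1,[0.85,-0.41,-0.05],[0,0,0]],[1,[0.85,-0.41,-0.05],[0,0,0]],[1,[0.85,-0.41,-0.05],[0,0,0]]]' 5
python3 - <<'E'
from h import *
np.set_printoptions(precision=3,suppress=True)
print(rel([.66,.1,.25],toolrot(YAW)),bot.get_obs()["q"])
print(rel(np.r_[wo([.118,.11]),.25]))
E
```

```text
time_s: 4.05
position: [0.6185, -0.2501, 0.253]
orientation: [0.988, 0.156, 0.0, 0.0]
force: [0.4, -0.5, -0.4]
width: 0.0005
grasp_force: 0.0
(array([ 2.452, -5.339,  0.048]), array([ 0.   , -0.   , -0.133])) [ 0.399  0.446 -0.152  1.533  0.071  1.168 -1.025]
(array([  1.914, -11.119,   0.045]), None)
```

```bash
python3 -m inch '[[1,[0.4,-0.9,0],[0,0,0]],[1,[0.4,-0.9,0],[0,0,0]],[1,[0.4,-0.9,0],[0,0,0]],[1,[0.4,-0.9,0],[0,0,0]],[1,[0.4,-0.9,0],[0,0,0]],[1,[0.3,-0.9,0],[0,0,0]],[1,[-0.08,-0.95,0],[0,0,0]],[1,[-0.08,-0.95,0],[0,0,0]],[1,[-0.08,-0.95,0],[0,0,0]],[1,[-0.08,-0.95,0],[0,0,0]],[1,[-0.08,-0.95,0],[0,0,0]],[1,[-0.08,-0.95,0],[0,0,-0.133]]]'
python3 - <<'E'
from h import *
np.set_printoptions(precision=3,suppress=True)
s=bot.get_obs();print(s["q"],ch(s["position"]))
print(rel(np.r_[wo([.12,.10]),.20],toolrot(YAW,-.17)))
print(jarpos(np.array([.568,.34])))
W=bot.grab_frame("scene")["pixels"];cv2.imwrite("pics/s2.png",W[120:340,60:460])
E
```

```text
time_s: 5.55
position: [0.5155, 0.4176, 0.2529]
orientation: [0.975, 0.222, 0.0, 0.0]
force: [0.1, 0.1, 0.0]
width: 0.0004
grasp_force: 0.0
[-0.508  0.462 -0.378  1.53   0.179  1.183 -2.04 ] [0.11  0.111]
(array([0.158, 0.18 , 0.882]), array([-0.17 , -0.001,  0.003]))
(array([0.57 , 0.335]), array([-3.085, -0.758,  0.39 ,  3.249, -1.268,  1.511,  1.572,  4.29 ]))
```

View pics/s2.png

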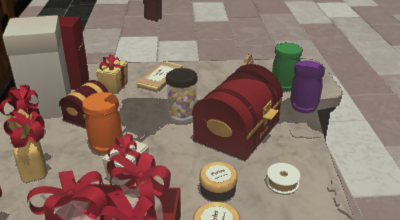

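```bash
python3 -m inch '[[1,[0.16,0.2,0.9],[-0.17,0,0]],[1,[0,0,0],[0,0,0]]]'
python3 - <<'E'
from h import *
np.set_printoptions(precision=3,suppress=True)
s=bot.get_obs();print(s["q"],ch(s["position"]))
for z in(.12,.038):print(rel(np.r_[wo([.121,.093]),z],toolrot(YAW,-.17)))
print("push1",rel(np.r_[wo([.121,-.04]),.038])[0]-rel(np.r_[wo([.121,.093]),.038])[0])
E
```

```text
time_s: 6.05
position: [0.5277, 0.4082, 0.1942]
orientation: [0.971, 0.221, 0.015, 0.085]
force: [0.5, -0.2, 0.8]
width: 0.0008
grasp_force: 0.0
[-0.614  0.542 -0.315  1.546  0.339  1.181 -2.162] [0.117 0.097]
(array([ 0.069, -0.145,  1.23 ]), array([0.002, 0.008, 0.004]))
(array([ 0.08 , -0.379,  2.576]), array([0.002, 0.008, 0.004]))
push1 [-0.005  2.184  0.38 ]
```

```bash
python3 -m inch '[[1,[0.02,-0.095,0.645],[0,0,0]],[1,[0.02,-0.095,0.645],[0,0,0]],[1,[0.02,-0.095,0.645],[0,0,0]],[1,[0.02,-0.095,0.645],[0,0,0]],[1,[0,0,0],[0,0,0]]]'
python3 - <<'E'
from h import *
np.set_printoptions(precision=3,suppress=True)
s=bot.get_obs();print(s["q"],ch(s["position"]))
print(rel(np.r_[wo([.122,.052]),.038],toolrot(YAW,-.17)))
for n in("scene","side"): f=bot.grab_frame(n);cv2.imwrite(f"pics/{n}3.png",f["pixels"])
a=cv2.imread("pics/scene3.png")[120:320,100:400];b=cv2.imread("pics/side3.png")[100:300,180:430]
cv2.imwrite("pics/c3.png",cv2.resize(np.hstack([a,b]),None,fx=1.4,fy=1.4))
E
```

```text
time_s: 6.68
position: [0.5366, 0.4049, 0.0412]
orientation: [0.972, 0.218, 0.017, 0.084]
force: [0.0, 0.1, 0.5]
width: 0.0005
grasp_force: 0.0
[-0.63   0.712 -0.274  1.636  0.42   0.93  -2.249] [0.124 0.09 ]
(array([-0.031,  0.619,  0.162]), array([ 0.001,  0.004, -0.002]))
```

View pics/c3.png

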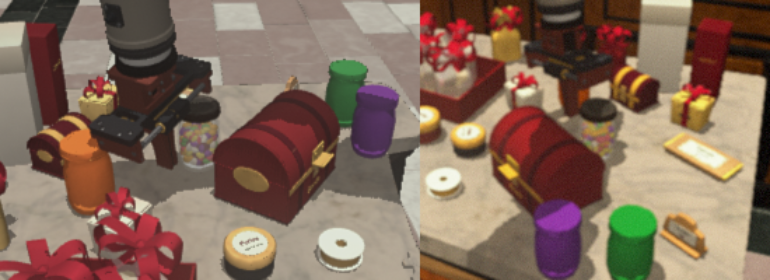

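```bash
python3 -m inch '[[1,[0,0.2,0.04],[0,0,0]],[1,[0,0.15,0.03],[0,0,0]],[1,[0,0.12,0.02],[0,0,0]],[1,[0,0.12,0.02],[0,0,0]],[1,[0,0.18,0.032],[0,0,0]],[1,[0,0.2,0.035],[0,0,0]],[1,[0,0.2,0.035],[0,0,0]],[1,[0,0.2,0.035],[0,0,0]],[1,[0,0.1,0.018],[0,0,0]]]'
python3 - <<'E'
from h import *
np.set_printoptions(precision=3,suppress=True)
s=log();print(s["q"],ch(s["position"]))
y=ch(s["position"])[1]
v,r=jarpos(wo([.125,min(.015,y-.047)]));print(v,ch(v),np.round(r,1))
E
```

```text
time_s: 7.9
position: [0.5753, 0.3258, 0.0414]
orientation: [0.972, 0.22, 0.019, 0.083]
force: [-0.5, 2.4, 1.4]
width: 0.0004
grasp_force: 1.2
[-0.509  0.684 -0.264  1.689  0.433  0.881 -2.139] [0.125 0.002]
[0.59 0.29] [ 0.123 -0.036] [-3.4 -1.9  1.1  3.9  0.3  0.  -0.1  2.7]
```

```bash
python3 -m inch '[[1,[0,0.12,0.02],[0,0,0]],[1,[0,0.18,0.032],[0,0,0]],[1,[0,0.2,0.035],[0,0,0]],[1,[0,0.2,0.035],[0,0,0]],[1,[0,0.2,0.035],[0,0,0]],[1,[0,0.2,0.035],[0,0,0]],[1,[0,0.15,0.025],[0,0,0]],[1,[0,0.1,0.018],[0,0,0]],[1,[0,0,0],[0,0,0]]]'
python3 - <<'E'
from h import *
np.set_printoptions(precision=3,suppress=True)
s=log();print(s["q"],ch(s["position"]))
y=ch(s["position"])[1]
v,r=jarpos(wo([.124,y-.042]));print(v,ch(v),np.round(r,1))
A=bot.grab_frame("scene");B=bot.grab_frame("side")
for o in("jar","price_card"):
    for f in(A,B): print(o,[(onz(f,m["point"]),ch(onz(f,m["point"])),round(m["confidence"],2)) for m in bot.mark_of(o,f) if m["confidence"]>.3])
cv2.imwrite("pics/c4.png",cv2.resize(np.hstack([A["pixels"][120:320,200:400],B["pixels"][150:350,230:430]]),None,fx=1.9,fy=1.9))
E
```

```text
time_s: 9.22
position: [0.6104, 0.2521, 0.0412]
orientation: [0.972, 0.22, 0.019, 0.083]
force: [0.1, 0.1, -0.3]
width: 0.0005
grasp_force: 0.0
[-0.393  0.674 -0.253  1.71   0.44   0.851 -2.026] [ 0.125 -0.079]
[0.632 0.224] [ 0.133 -0.114] [ 0.5 -2.6 -0.5  2. ]
jar [(array([0.553, 0.053, 0.   ]), array([-0.012, -0.235]), 0.96), (array([0.622, 0.223, 0.   ]), array([ 0.122, -0.11 ]), 0.83), (array([0.565, 0.507, 0.   ]), array([0.193, 0.17 ]), 0.75)]
jar [(array([0.542, 0.062, 0.   ]), array([-0.018, -0.222]), 0.96), (array([0.626, 0.222, 0.   ]), array([ 0.126, -0.113]), 0.95), (array([0.565, 0.496, 0.   ]), array([0.189, 0.16 ]), 0.67)]
price_card [(array([0.644, 0.1  , 0.   ]), array([ 0.09 , -0.232]), 0.42)]
price_card [(array([0.646, 0.097, 0.   ]), array([ 0.09 , -0.235]), 0.62)]
```

View pics/c4.png

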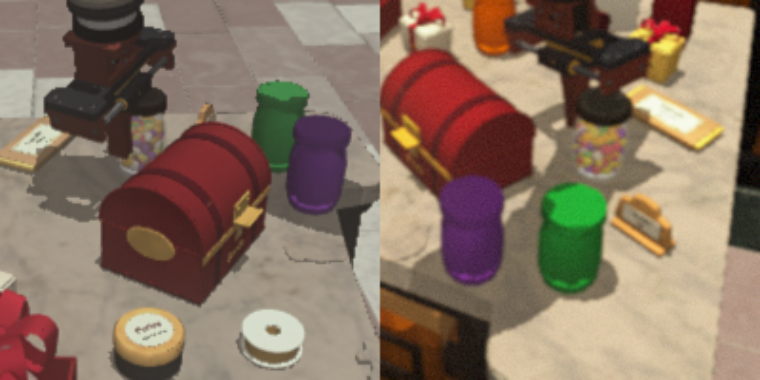

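```bash
python3 -m inch '[[1,[0,0.12,0.02],[0,0,0]],[1,[0,0.17,0.03],[0,0,0]],[1,[0,0.17,0.03],[0,0,0]],[1,[0,0.12,0.02],[0,0,0]],[1,[0,0.07,0.014],[0,0,0]],[1,[0,0,0],[0,0,0]],[1,[0,0,0],[0,0,0]]]'
python3 - <<'E'
from h import *
np.set_printoptions(precision=3,suppress=True)
s=log();print(s["q"],ch(s["position"]))
y=ch(s["position"])[1]
v,r=jarpos(wo([.124,y-.038]));print(v,ch(v),np.round(r,1))
A=bot.grab_frame("scene");B=bot.grab_frame("side")
for o in("jar","price_card"):
    for f in(A,B): print(o,[(onz(f,m["point"]),ch(onz(f,m["point"])),round(m["confidence"],2)) for m in bot.mark_of(o,f) if m["confidence"]>.3])
cv2.imwrite("pics/c5.png",cv2.resize(np.hstack([A["pixels"][120:320,200:400],B["pixels"][150:350,230:430]]),None,fx=1.9,fy=1.9))
print(ray(B,(360,260)))
E
```

```text
time_s: 10.6
position: [0.6272, 0.2169, 0.0411]
orientation: [0.972, 0.22, 0.019, 0.083]
force: [0.3, -0.6, -0.2]
width: 0.0005
grasp_force: 0.0
[-0.337  0.673 -0.249  1.71   0.442  0.84  -1.968] [ 0.125 -0.118]
[0.641 0.178] [ 0.121 -0.159] [-1.  -1.3 -0.9  3.4 -1.3  0.4  0.8  4.7]
jar [(array([0.45 , 0.096, 0.   ]), array([-0.087, -0.151]), 0.92), (array([0.56 , 0.048, 0.   ]), array([-0.009, -0.242]), 0.78), (array([0.564, 0.509, 0.   ]), array([0.194, 0.172]), 0.73), (array([0.645, 0.188, 0.   ]), array([ 0.129, -0.152]), 0.57)]
jar [(array([0.636, 0.181, 0.   ]), array([ 0.118, -0.155]), 0.92), (array([0.575, 0.523, 0.   ]), array([0.209, 0.18 ]), 0.91), (array([0.549, 0.059, 0.   ]), array([-0.014, -0.227]), 0.8), (array([0.45 , 0.088, 0.   ]), array([-0.091, -0.158]), 0.67)]
price_card [(array([0.652, 0.103, 0.   ]), array([ 0.098, -0.231]), 0.57)]
price_card [(array([0.639, 0.094, 0.   ]), array([ 0.083, -0.234]), 0.78)]
(array([ 0.35 , -0.447,  0.614]), array([ 0.33 ,  0.675, -0.704]))
```

View pics/c5.png

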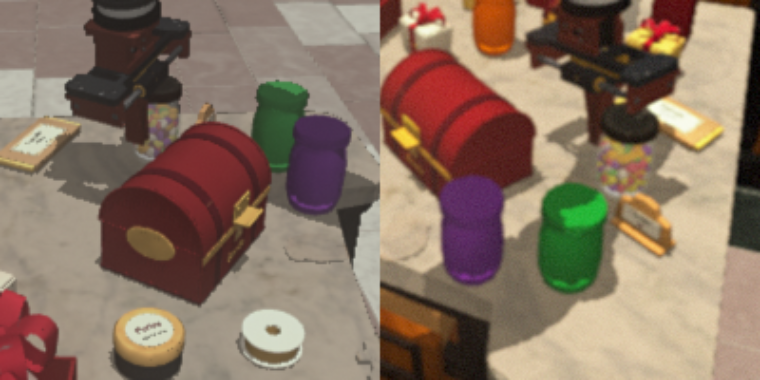

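```bash
python3 -m inch '[[1,[0,-0.4,-0.1],[0,0,0]],[1,[0,-0.6,-0.3],[0,0,0]],[1,[0,-0.1,-0.95],[0,0,0]],[1,[0,0,-1],[0,0,0]],[1,[0,0,-1],[0,0,0]],[1,[0,0,-0.4],[0.17,0,0]]]'
cat > kin.py <<'E'
from h import *
import json,itertools
def fk(q,p,sg):
    Rz=lambda a:Ro.from_euler("z",a);Ry=lambda a:Ro.from_euler("y",a)
    R=Rz(sg[0]*q[0]+p[12]);X=np.array([0,0,p[0]])+R.apply([p[5],0,0])
    R=R*Ry(q[1]);X=X+R.apply([p[6],p[9],p[1]])
    R=R*Rz(sg[1]*q[2])*Ry(q[3]);X=X+R.apply([p[7],p[10],p[2]])
    R=R*Rz(sg[2]*q[4])*Ry(q[5]);X=X+R.apply([p[8],p[11],p[3]])
    R=R*Rz(sg[3]*q[6]+p[4]);return X,R
def load():
    return [list(map(np.array,json.loads(l))) for l in open("log.jsonl")]
def resid(p,sg,D):
    o=[]
    for q,x,r in D:
        X,R=fk(q,p,sg);o+=list((X-x)*10)+list((R.inv()*Ro.from_quat(r)).as_rotvec())
    return np.array(o+list(1e-3*np.array(p[5:12])))
E
python3 - <<'E'
from kin import *
np.set_printoptions(precision=4,suppress=True)
s=log();print(s["time_s"],s["q"],ch(s["position"]))
D=load();best=[]
for sg in itertools.product([1,-1],repeat=4):
  for b in(0,1.5,3,-1.5):
    try: z=least_squares(resid,[.35,.4,.4,.25,b]+[0]*8,args=(sg,D),max_nfev=150)
    except Exception as e: continue
    best.append((z.cost,sg,z.x))
best.sort(key=lambda t:t[0])
for b in best[:3]: print(*b)
np.save("kp.npy",best[0][2]);json.dump(best[0][1],open("sg.json","w"))
print(len(D),np.abs(resid(best[0][2],best[0][1],D)).max())
E
```

```text
time_s: 11.85
position: [0.5789, 0.3201, 0.2564]
orientation: [0.974, 0.227, 0.002, -0.004]
force: [0.8, 0.3, -1.5]
width: 0.0006
grasp_force: 0.0
11.85 [-0.3305  0.4522 -0.3732  1.5361  0.1666  1.1783 -1.8443] [ 0.1258 -0.0045]
9.581660832797835e-10 (-1, -1, -1, -1) [ 0.2871  0.5418  0.4725  0.3356  1.5708 -0.      0.      0.     -0.
 -0.0305 -0.0314 -0.0004 -0.    ]
9.581660832797923e-10 (-1, -1, -1, -1) [ 0.2871  0.5418  0.4725  0.3356  1.5708 -0.      0.      0.     -0.
 -0.0305 -0.0314 -0.0004 -0.    ]
9.581660832798045e-10 (-1, -1, -1, -1) [ 0.2871  0.5418  0.4725  0.3356  1.5708 -0.      0.      0.     -0.
 -0.0305 -0.0314 -0.0004 -0.    ]
14 3.139999261823452e-05
```

```bash
cat >> kin.py <<'E'
KP=np.load("kp.npy") if __import__("os").path.exists("kp.npy") else None
SG=(-1,-1,-1,-1)
lo=np.array([-2.96,-.34,-1.41,.24,-1.37,.17,-2.96])+.03;hi=np.array([2.96,2.1,1.46,2.44,4.51,1.92,2.96])-.03
def ik(X,R,q0):
    def f(q):
        x,r=fk(q,KP,SG);return np.r_[(x-X)*10,(r.inv()*R).as_rotvec(),1e-4*(q-q0)]
    s=least_squares(f,np.clip(q0,lo+.01,hi-.01),bounds=(lo,hi),max_nfev=80);return s.x,np.abs(f(s.x)[:6]).max()
def lip(phi):
    return np.array([.06-.135*np.cos(phi)+.003*np.sin(phi),.058+.135*np.sin(phi)+.003*np.cos(phi)])
def tcp(phi,th,s=.008,g=0.,y=0.,e=.007,half=.010):
    "chest-frame lip -> world TCP (tool pointing forward th from vertical)"
    d=np.array([np.sin(th),-np.cos(th)]);u=np.array([np.cos(th),np.sin(th)])
    C=lip(phi)+(s*d if th<=np.pi/2-phi else e*np.array([np.cos(phi),-np.sin(phi)]))-g*u
    T=C-half*u;return np.r_[wo([T[0],y]),T[1]]
def Rt(th,psi=0,roll=0):
    # upright tool with x at yaw; pitching forward = rotation about tool y by -th
    return Ro.from_rotvec([0,0,0])*toolrot(YAW+psi,0,-th)*Ro.from_euler("z",roll)
E
python3 - <<'E'
from kin import *
np.set_printoptions(precision=2,suppress=True)
print(Rt(.8).as_matrix()[:,2])
q0=np.array(bot.get_obs()["q"]);rng=np.random.default_rng(0)
for th in(30,45,55,65):
  for psi in(0,):
    for roll in(0,np.pi):
      t=np.radians(th);best=None
      for k in range(10):
        st=q0 if k==0 else rng.uniform(lo,hi)
        q,e=ik(tcp(0,t,g=.004),Rt(t,psi,roll),st)
        if best is None or e<best[1]: best=(q,e)
        if e<2e-3: print(th,psi,round(roll,1),q,e)
      if best[1]>=2e-3: print(th,roll,"best",best)
E
```

```text
[-0.65 -0.31 -0.7 ]
30 0 0 [-0.4   0.68 -0.3   1.82  0.07  1.18 -1.85] 5.362702559796872e-07
30 0 0 [-0.57  0.66 -0.06  1.83 -0.06  1.17 -1.72] 1.3511749547695517e-06
30 0 0 [-0.61  0.66 -0.01  1.83 -0.09  1.17 -1.69] 3.103549451391463e-06
30 0 0 [-1.02  0.75  0.56  1.86 -0.42  1.21 -1.34] 7.63451075275201e-08
30 0 0 [-0.3   0.7  -0.43  1.81  0.15  1.2  -1.93] 3.3863193016347992e-06
30 0 0 [-0.05  0.81 -0.8   1.79  0.38  1.28 -2.15] 1.0002202055492404e-06
30 0 0 [-0.02  0.84 -0.86  1.79  0.42  1.3  -2.19] 1.0442708536784195e-06
30 0 3.1 [-0.04  0.83 -0.83  1.79  0.4   1.29  0.97] 1.7892321124701738e-06
30 0 3.1 [-0.29  0.71 -0.45  1.81  0.16  1.2   1.2 ] 6.511386378971196e-06
30 0 3.1 [ 0.08  0.94 -1.04  1.78  0.55  1.38  0.83] 1.557008399988291e-06
30 0 3.1 [-1.13  0.81  0.74  1.87 -0.53  1.26  1.92] 6.720552617189846e-07
30 0 3.1 [-0.7   0.66  0.11  1.84 -0.15  1.17  1.52] 5.98685754374384e-07
45 0 0 [-0.5   0.83 -0.15  1.64 -0.03  1.45 -1.75] 9.651873228433416e-07
45 0 0 [-0.13  0.96 -0.73  1.61  0.3   1.54 -2.1 ] 9.702257719457208e-08
45 0 0 [-0.24  0.89 -0.53  1.62  0.18  1.49 -
[... 1929 characters left out ...]
81 -1.82] 2.4602981985033523e-07
65 0 0 [-0.8   1.09  0.36  1.44 -0.3   1.82 -1.43] 3.065339217178664e-07
65 0 0 [-0.37  1.08 -0.36  1.4   0.05  1.82 -1.88] 1.32458796153756e-07
65 0 0 [-0.54  1.05 -0.07  1.42 -0.1   1.8  -1.7 ] 1.002373812980517e-06
65 0 3.1 [-0.29  1.11 -0.49  1.39  0.12  1.83  1.17] 4.696977743412489e-06
65 0 3.1 [-0.55  1.05 -0.06  1.42 -0.1   1.8   1.44] 1.887792579341463e-06
65 0 3.1 [-0.74  1.07  0.25  1.43 -0.25  1.81  1.64] 6.693373920396706e-07
65 0 3.1 [-0.26  1.12 -0.55  1.39  0.15  1.84  1.13] 3.42536399688953e-06
65 0 3.1 [-0.53  1.05 -0.09  1.42 -0.09  1.8   1.43] 1.6991813457656324e-06
65 0 3.1 [-0.5   1.05 -0.14  1.41 -0.06  1.8   1.39] 3.183172906789933e-06
```

```bash
sed -i 's/toolrot(YAW+psi,0,-th)/toolrot(YAW+psi,0,th)/' kin.py
python3 - <<'E'
from kin import *
np.set_printoptions(precision=2,suppress=True)
print(Rt(.8).as_matrix()[:,2])
q0=np.array(bot.get_obs()["q"]);rng=np.random.default_rng(0)
for th in(25,35,45,55):
  for psi in(0,.5,-.5):
      t=np.radians(th);best=None
      for k in range(8):
        st=q0 if k==0 else rng.uniform(lo,hi)
        X=tcp(0,t,g=.004);
        q,e=ik(X,Rt(t,psi),st)
        if best is None or e<best[1]: best=(q,e)
      print(th,psi,*best)
E
```

```text
[ 0.65  0.31 -0.7 ]
25 0 [ 0.23  0.68 -1.28  2.41  1.52  0.86  2.93] 0.07558259338562816
25 0.5 [ 0.57  0.79 -1.38  2.41  1.49  0.61 -2.51] 0.02911957843692833
25 -0.5 [-0.1   0.52 -0.99  2.41  1.44  0.81  2.42] 3.8134997794141506e-07
35 0 [ 0.27  0.79 -1.38  2.41  1.57  1.01  2.93] 0.21142272984580893
35 0.5 [ 0.67  0.87 -1.38  2.41  1.53  0.51 -2.41] 0.11858111868211377
35 -0.5 [-1.74  0.61  0.86  2.41  0.26  0.22 -2.93] 0.1669662639506293
45 0 [ 0.25  0.81 -1.38  2.41  1.61  1.05  2.91] 0.36181371434235954
45 0.5 [ 0.44  0.62 -0.81  2.41  4.48  0.2   1.06] 0.24862693457880067
45 -0.5 [-0.13  1.1  -1.38  2.41  1.67  1.79  2.12] 0.13822273847596256
55 0 [ 0.04  0.94 -1.38  2.41  1.67  1.43  2.66] 0.42529783312007313
55 0.5 [ 0.99  1.32 -1.38  2.41  1.66  0.34 -1.95] 0.3097826533915109
55 -0.5 [-0.36  1.09 -1.17  2.41  1.68  1.89  1.88] 0.18093357345992123
```

```bash
cat > s.py <<'E'
from kin import *
np.set_printoptions(precision=2,suppress=True)
q0=np.array(bot.get_obs()["q"]);rng=np.random.default_rng(1)
for th in(25,30,35,40,50):
  for psi in(-.3,-.5,-.7,-.9,-1.2,-1.5):
    t=np.radians(th);R0=Rt(t,psi);d=R0.as_matrix()[:,2]
    X=np.r_[wo([-.075,0]),.061]+.008*d-.010*R0.as_matrix()[:,0]*[1,1,1]-np.array([0,0,.003])
    out=[]
    for roll in(-psi*np.cos(t)*0,.4,-.4,.8,-.8):
      b=(None,9)
      for k in range(4):
        q,e=ik(X,R0*Ro.from_euler("z",roll),q0 if k==0 else rng.uniform(lo,hi))
        if e<b[1]: b=(q,e)
        if e<1e-3: break
      out.append((b[1],roll,b[0]))
    ok=[o for o in out if o[0]<1e-3]
    print(th,psi,[round(float(o[1]),1) for o in ok],ok[0][2] if ok else round(min(o[0] for o in out),3),flush=True)
E
timeout 400 python3 s.py
```

```text
25 -0.3 [] 0.02
25 -0.5 [0.0, 0.4, -0.4, 0.8] [-0.3   0.44 -0.75  2.41  1.41  0.67  2.42]
25 -0.7 [0.0, 0.4] [ 0.03  0.74 -1.25  2.34  1.42  1.14  2.28]
25 -0.9 [0.0, 0.4, -0.4, 0.8, -0.8] [-1.71  0.59  0.89  2.38 -0.07  0.28 -2.89]
25 -1.2 [0.0, 0.4, -0.4, 0.8, -0.8] [-1.75  0.71  0.98  2.29 -0.32  0.47 -2.93]
25 -1.5 [0.0, 0.4, -0.4, 0.8, -0.8] [-1.78  0.89  1.13  2.19 -0.58  0.7  -2.93]
30 -0.3 [] 0.076
30 -0.5 [] 0.019
30 -0.7 [0.0, -0.4] [-0.68  0.43 -0.43  2.4   1.34  0.7   2.18]
30 -0.9 [0.0, 0.4, -0.4, 0.8, -0.8] [-1.83  0.7   0.98  2.4  -0.21  0.24 -2.83]
30 -1.2 [0.0, 0.4, -0.4, 0.8, -0.8] [-1.84  0.81  1.05  2.29 -0.37  0.47 -2.93]
30 -1.5 [0.0, 0.4, -0.4, -0.8] [-1.84  1.    1.19  2.18 -0.61  0.74 -2.93]
35 -0.3 [] 0.113
35 -0.5 [] 0.058
35 -0.7 [0.4, -0.4, 0.8, -0.8] [-0.16  0.76 -1.16  2.39  1.53  1.28  1.66]
35 -0.9 [-0.4, -0.8] [-1.86  0.73  0.93  2.41  0.23  0.22 -2.93]
35 -1.2 [0.0, 0.4, -0.4, 0.8, -0.8] [-1.91  0.92  1.1   2.28 -0.42  0.48 -2.93]
35 -1.5 [0.0, 0.4, -0.4, 0.8, -0.8] [-1.89  1.12  1.24  2.16 -0.64  0.79 -2.92]
40 -0.3 [] 0.188
40 -0.5 [] 0.103
40 -0.7 [-0.4, 0.8, -0.8] [-0.14  0.94 -1.28  2.41  1.62  1.57  2.38]
40 -0.9 [0.0, 0.4, -0.8] [-0.29  0.81 -1.1   2.32  1.45  1.43  1.87]
40 -1.2 [0.0, 0.4, -0.4, 0.8, -0.8] [-1.97  1.03  1.14  2.28 -0.47  0.5  -2.93]
40 -1.5 [0.0, 0.4, -0.4, 0.8, -0.8] [-1.93  1.23  1.28  2.14 -0.67  0.84 -2.93]
50 -0.3 [] 0.223
50 -0.5 [] 0.144
50 -0.7 [] 0.02
50 -0.9 [0.0, -0.4, 0.8] [-1.19  0.62 -0.12  2.37  1.3   0.97  1.74]
50 -1.2 [0.0, 0.4, -0.4, 0.8, -0.8] [-2.08  1.27  1.2   2.26 -0.56  0.57 -2.93]
50 -1.5 [0.0, 0.4, -0.4, -0.8] [-2.    1.47  1.35  2.1  -0.71  0.96 -2.93]
```

```bash
cat > s2.py <<'E'
from kin import *
np.set_printoptions(precision=2,suppress=True)
def tgt(phi,p,lean,s=.018,g=0.,y=0.,dz=0.,half=.010,psi=0.):
    R=toolrot(YAW+psi,lean,p);M=R.as_matrix();l=lip(phi)
    X=np.r_[wo([l[0],y]),l[1]]+s*M[:,2]-(half+g)*M[:,0];X[2]+=dz;return X,R
def jac(q):
    J=np.zeros((6,7));x,r=fk(q,KP,SG)
    for i in range(7):
        d=q.copy();d[i]+=1e-5;a,b=fk(d,KP,SG);J[:3,i]=(a-x)/1e-5;J[3:,i]=r.apply((r.inv()*b).as_rotvec())/1e-5
    return J
def track(q,X,R,n=40):
    x0,r0=fk(q,KP,SG);dr=(r0.inv()*R).as_rotvec()
    for k in range(1,n+1):
        xt=x0+(X-x0)*k/n;rt=r0*Ro.from_rotvec(dr*k/n)
        for _ in range(4):
            x,r=fk(q,KP,SG);e=np.r_[xt-x,r.apply((r.inv()*rt).as_rotvec())]
            J=jac(q);act=np.ones(7,bool)
            for _ in range(4):
                dq=np.zeros(7);dq[act]=J[:,act].T@np.linalg.solve(J[:,act]@J[:,act].T+1e-5*np.eye(6),e)
                bad=act&((q+dq>hi+.02)|(q+dq<lo-.02))
                if not bad.any(): break
                act&=~bad
            q=np.clip(q+dq,lo-.02,hi+.02)
    x,r=fk(q,KP,SG);return q,np.linalg.norm(xt-x),np.linalg.norm((r.inv()*rt).as_rotvec())
if __name__=="__main__":
    q0=np.array(bot.get_obs()["q"])
    for P in(18,22,26):
      for L in(0,-10,-20,-30):
        p,l=np.radians(P),np.radians(L)
        q=q0;out=[]
        for kw in(dict(y=.05,dz=.18),dict(y=.05,g=.0),dict(y=0.),):
            X,R=tgt(0,p,l,**kw);q,a,b=track(q,X,R);out.append((round(a*1e3,1),round(b,3)))
        print(P,L,out,q,flush=True)
E
timeout 400 python3 s2.py
```

```text
18 0 [(np.float64(0.0), np.float64(0.0)), (np.float64(3.3), np.float64(0.002)), (np.float64(0.0), np.float64(0.0))] [-0.57  0.34 -0.2   2.42  1.08  0.18 -2.93]
18 -10 [(np.float64(0.0), np.float64(0.0)), (np.float64(0.0), np.float64(0.0)), (np.float64(0.0), np.float64(0.0))] [-1.16  0.37  0.32  2.43  0.89  0.23 -2.89]
18 -20 [(np.float64(0.0), np.float64(0.0)), (np.float64(0.0), np.float64(0.0)), (np.float64(0.0), np.float64(0.0))] [-1.4   0.46  0.47  2.39  0.81  0.36 -2.93]
18 -30 [(np.float64(0.0), np.float64(0.0)), (np.float64(0.0), np.float64(0.0)), (np.float64(0.0), np.float64(0.0))] [-1.54  0.57  0.54  2.34  0.72  0.5  -2.95]
22 0 [(np.float64(0.0), np.float64(0.0)), (np.float64(32.2), np.float64(0.016)), (np.float64(27.6), np.float64(0.014))] [-0.55  0.28 -0.21  2.43  1.11  0.19 -2.95]
22 -10 [(np.float64(0.0), np.float64(0.0)), (np.float64(12.9), np.float64(0.007)), (np.float64(22.7), np.float64(0.012))] [-1.3   0.37  0.46  2.43  0.93  0.19 -2.95]
22 -20 [(np.float64(0.0), np.float64(0.0)), (np.float64(0.0), np.float64(0.0)), (np.float64(6.2), np.float64(0.002))] [-1.62  0.54  0.72  2.43  0.77  0.21 -2.94]
22 -30 [(np.float64(0.0), np.float64(0.0)), (np.float64(0.0), np.float64(0.0)), (np.float64(0.0), np.float64(0.0))] [-1.72  0.65  0.74  2.38  0.66  0.36 -2.95]
26 0 [(np.float64(0.0), np.float64(0.0)), (np.float64(61.8), np.float64(0.031)), (np.float64(56.8), np.float64(0.029))] [-0.47  0.23 -0.3   2.43  1.13  0.21 -2.95]
26 -10 [(np.float64(0.0), np.float64(0.0)), (np.float64(45.3), np.float64(0.023)), (np.float64(50.9), np.float64(0.027))] [-1.44  0.33  0.59  2.43  0.92  0.2  -2.95]
26 -20 [(np.float64(0.0), np.float64(0.0)), (np.float64(7.2), np.float64(0.003)), (np.float64(26.4), np.float64(0.014))] [-1.74  0.57  0.83  2.43  0.73  0.19 -2.95]
26 -30 [(np.float64(0.0), np.float64(0.0)), (np.float64(0.0), np.float64(0.0)), (np.float64(0.0), np.float64(0.0))] [-1.84  0.75  0.87  2.42  0.58  0.24 -2.94]
```

```bash
cat > s3.py <<'E'
from s2 import *
q0=np.array(bot.get_obs()["q"]);q0[6]+=np.pi
F=Ro.from_euler("z",np.pi)
for P in(20,24):
  for L in(-10,-20,-28):
    p,l=np.radians(P),np.radians(L);q=q0;out=[];Q=[]
    for kw in[dict(phi=0,y=.05,dz=.18),dict(phi=0,y=.05),dict(phi=0)]+[dict(phi=f,s=.018-.006*f/1.45) for f in(.3,.6,.9,1.2,1.5)]:
        X,R=tgt(p=p,lean=l,**kw);q,a,b=track(q,X,R*F,25);out.append((round(float(a)*1e3,1),round(float(b),3)));Q.append(q)
    print(P,L,out,Q[2],Q[-1],flush=True)
E
timeout 500 python3 s3.py
```

```text
20 -10 [(0.0, 0.0), (0.0, 0.0), (0.0, 0.0), (0.0, 0.0), (0.0, 0.0), (0.0, 0.0), (0.0, 0.0), (0.0, 0.0)] [-0.66  0.37 -0.27  2.42  1.29  0.43 -0.13] [-0.45  0.27 -0.39  2.06  0.66  0.67  0.68]
20 -20 [(0.0, 0.0), (0.0, 0.0), (0.0, 0.0), (0.0, 0.0), (0.0, 0.0), (0.0, 0.0), (0.0, 0.0), (0.0, 0.0)] [-0.75  0.43 -0.31  2.37  1.2   0.66 -0.17] [-0.6   0.32 -0.34  2.03  0.81  0.84  0.47]
20 -28 [(0.0, 0.0), (0.0, 0.0), (0.0, 0.0), (0.0, 0.0), (0.0, 0.0), (0.0, 0.0), (0.0, 0.0), (0.0, 0.0)] [-0.83  0.49 -0.31  2.32  1.15  0.82 -0.2 ] [-0.7   0.37 -0.31  2.    0.88  0.99  0.36]
24 -10 [(0.0, 0.0), (0.0, 0.0), (0.0, 0.0), (0.0, 0.0), (0.0, 0.0), (0.0, 0.0), (0.0, 0.0), (0.0, 0.0)] [-0.12  0.52 -0.92  2.43  1.55  0.75 -0.33] [ 0.06  0.4  -1.02  2.08  1.03  0.8   0.37]
24 -20 [(0.0, 0.0), (0.0, 0.0), (0.0, 0.0), (0.0, 0.0), (0.0, 0.0), (0.0, 0.0), (0.0, 0.0), (0.0, 0.0)] [-0.77  0.43 -0.32  2.41  1.35  0.68 -0.36] [-0.62  0.3  -0.33  2.08  0.9   0.8   0.35]
24 -28 [(0.0, 0.0), (0.0, 0.0), (0.0, 0.0), (0.0, 0.0), (0.0, 0.0), (0.0, 0.0), (0.0, 0.0), (0.0, 0.0)] [-0.85  0.5  -0.32  2.36  1.25  0.84 -0.35] [-0.71  0.36 -0.31  2.05  0.96  0.96  0.25]
```

```bash
python3 -m inch '[[1,[0,0,0],[0,0,-0.186]],[1,[0,0,0],[0,0,-0.186]],[1,[0,0,0],[0,0,-0.186]],[1,[0,0,0],[0,0,-0.186]],[1,[0,0,0],[0,0,-0.186]],[1,[0,0,0],[0,0,-0.186]],[1,[0,0,0],[0,0,-0.186]],[1,[0,0,0],[0,0,-0.186]],[1,[0,0,0],[0,0,-0.186]],[1,[0,0,0],[0,0,-0.186]],[1,[0,0,0],[0,0,-0.186]],[1,[0,0,0],[0,0,-0.186]]]'
python3 -m inch '[[1,[0,0,-0.2],[0,0,-0.186]],[1,[0,0,-0.2],[0,0,-0.186]],[1,[0,0,-0.2],[0,0,-0.186]],[1,[0,0,-0.2],[0,0,-0.186]],[1,[0,0,0],[0,0,-0.166]],[1,[0,0,0],[0,0,0]]]'
cat > plan.py <<'E'
from s2 import *
np.set_printoptions(precision=3,suppress=True)
F=Ro.from_euler("z",np.pi);P,L=np.radians(22),np.radians(-20)
def go(*a,**k):
    X,R=tgt(*a,p=P,lean=L,**k);return X,R*F
E
python3 - <<'E'
from plan import *
s=bot.get_obs();print(s["q"],ch(s["position"]))
X,R=go(0,y=.055,dz=.16);print(X,rel(X,R))
A=bot.grab_frame("scene");B=bot.grab_frame("side")
for o in("chest","lid_hinge","tab_lip"):
    ps=[]
    for f in(A,B):
        m=bot.mark_of(o,f);ps.append(m[0]["point"]);print(o,m[0]["point"],round(m[0]["confidence"],2))
    t=tri([A,B],ps);print(t,ch(t))
v,r=jarpos(np.array([.64,.182]));print(v,ch(v))
E
```

```text
time_s: 13.35
position: [0.5815, 0.3123, 0.2521]
orientation: [0.226, 0.974, 0.0, -0.0]
force: [0.3, 0.6, -0.1]
width: 0.0005
grasp_force: 0.0
time_s: 14.1
position: [0.5817, 0.3119, 0.2999]
orientation: [-0.221, 0.975, 0.0, -0.0]
force: [0.8, -0.2, 0.0]
width: 0.0002
grasp_force: 0.0
[ 0.082  0.594 -1.041  1.45   0.513  1.389  1.042] [ 0.125 -0.013]
[0.372 0.281 0.202] (array([3.376, 1.035, 1.641]), array([ 0.346, -0.38 ,  0.068]))
chest [298.9, 248.8] 0.83Traceback (most recent call last):
  File "<stdin>", line 8, in <module>
IndexError: list index out of range
```

```bash
python3 -m inch '[[1,[0.85,0.26,0.1],[0,0,0]],[1,[0.85,0.26,0.1],[0,0,0]],[1,[0.85,0.26,0.1],[0,0,0]],[1,[0.8,0.26,0.1],[0,0,0]],[1,[0,0,0],[0.115,-0.127,0.023]],[1,[0,0,0],[0.115,-0.127,0.023]],[1,[0,0,0],[0.115,-0.127,0.023]],[1,[0,0,0],[0,0,0]]]'
python3 - <<'E'
from plan import *
s=bot.get_obs();print(s["q"],ch(s["position"]))
X,R=go(0,y=.055,dz=.12);print(X,rel(X,R))
A=bot.grab_frame("scene");B=bot.grab_frame("side")
for o in("chest","lid_hinge","tab_lip"):
    ps=[]
    for f in(A,B):
        m=bot.mark_of(o,f);ps+=[x["point"] for x in m[:1]];print(o,[(x["point"],round(x["confidence"],2)) for x in m[:1]])
    if len(ps)>1: t=tri([A,B],ps);print(t,ch(t))
v,r=jarpos(np.array([.64,.182]));print(v,ch(v))
E
```

```text
time_s: 15.3
position: [0.3717, 0.2814, 0.2755]
orientation: [-0.184, 0.949, -0.125, 0.222]
force: [-0.2, 0.2, 0.9]
width: 0.0004
grasp_force: 0.0
[ 0.025  0.111 -1.209  2.104  0.716  1.081  0.399] [-0.078  0.05 ]
[0.372 0.281 0.162] (array([0.713, 0.589, 1.658]), array([0.001, 0.003, 0.005]))
chest [([296.2, 250.1], 0.69)]
chest [([266.4, 232.4], 0.81)]
[0.46  0.272 0.001] [-0.002  0.003]
lid_hinge [([272.1, 216.4], 0.87)]
lid_hinge [([293.4, 204.9], 0.64)]
[0.525 0.289 0.055] [ 0.064 -0.009]
tab_lip []
tab_lip [([241.5, 225.6], 0.88)]
[0.645 0.183] [ 0.127 -0.157]
```

```bash
python3 - <<'E'
from plan import *
pts=[go(0,y=.055,dz=.06,g=.008,s=.022),go(0,y=.055,g=.008,s=.022),go(0,y=-.003,g=.008,s=.022)]
s=bot.get_obs();Ri=Ro.from_quat(s["orientation"]).inv();p=s["position"];q=np.array(s["q"])
for X,R in pts:
    print(X,Ri.apply(X-p)/.06);p=X;q,a,b=track(q,X,R,25);print(q,a,b)
E
```

```text
[0.367 0.277 0.095] [1.254 0.945 2.572]
[-0.292  0.496 -1.017  2.293  1.185  1.046 -0.195] 2.4196749845665633e-16 8.575361222803715e-16
[0.367 0.277 0.035] [0.376 0.317 0.871]
[-0.374  0.635 -0.935  2.319  1.347  1.052 -0.368] 2.2898349882893854e-16 4.252585352205896e-16
[0.392 0.224 0.035] [-0.001 -0.908  0.331]
[-0.257  0.592 -0.909  2.379  1.415  0.975 -0.327] 2.8609792490763984e-17 9.43791607972383e-17
```

```bash
python3 -m inch '[[1,[0.31,0.24,0.64],[0,0,0]],[1,[0.31,0.24,0.64],[0,0,0]],[1,[0.31,0.23,0.64],[0,0,0]],[1,[0.32,0.23,0.65],[0,0,0]],[1,[0.19,0.16,0.44],[0,0,0]],[1,[0.19,0.16,0.43],[0,0,0]],[1,[0,0,0],[0,0,0]]]'
python3 - <<'E'
from plan import *
s=bot.get_obs();print(s["q"],ch(s["position"]))
X,R=go(0,y=-.003,g=.008,s=.022);print(X,rel(X,R))
A=bot.grab_frame("scene");B=bot.grab_frame("side")
cv2.imwrite("pics/c6.png",cv2.resize(np.hstack([A["pixels"][150:350,200:400],B["pixels"][120:320,160:360]]),None,fx=1.9,fy=1.9))
E
```

```text
time_s: 16.77
position: [0.3661, 0.2761, 0.0336]
orientation: [-0.181, 0.95, -0.126, 0.22]
force: [-0.3, 0.3, 0.1]
width: 0.001
grasp_force: 0.0
[-0.374  0.639 -0.936  2.32   1.347  1.055 -0.369] [-0.085  0.047]
[0.392 0.224 0.035] (array([-0.03 , -0.912,  0.317]), array([-0.001, -0.003,  0.001]))
```

View pics/c6.png

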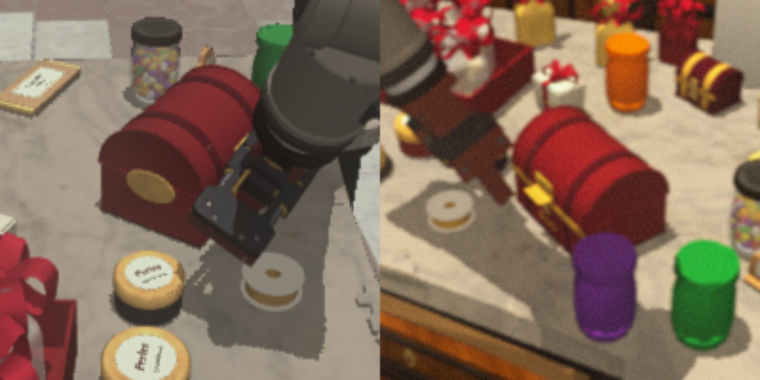

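The fingertip is just left of the tab, with the tip at (505,200) and the tab at (540,195) in the right half, and it's below lid level. The spool, tin and jar are undisturbed. Next I'll slide the fingertip under the tab.

```bash
python3 -m inch '[[1,[-0.005,-0.18,0.064],[0,0,0]],[1,[-0.005,-0.18,0.064],[0,0,0]],[1,[-0.005,-0.18,0.064],[0,0,0]],[1,[-0.005,-0.18,0.064],[0,0,0]],[1,[-0.005,-0.18,0.064],[0,0,0]],[1,[0,0,0],[0,0,0]]]'
python3 - <<'E'
from plan import *
s=bot.get_obs();print(s["q"],ch(s["position"]))
for g in(.0,-.004):
    X,R=go(0,y=-.003,g=g,s=.022);print(X,rel(X,R))
B=bot.grab_frame("side")
A=bot.grab_frame("scene");cv2.imwrite("pics/c7.png",cv2.resize(np.hstack([A["pixels"][200:300,270:390],B["pixels"][180:280,190:310]]),None,fx=3.3,fy=3.3))
E
```

```text
time_s: 17.62
position: [0.3931, 0.2243, 0.0363]
orientation: [-0.18, 0.95, -0.125, 0.221]
force: [0.2, -0.6, 0.1]
width: 0.0003
grasp_force: 0.0
[-0.252  0.592 -0.915  2.377  1.413  0.98  -0.324] [-0.083 -0.011]
[0.399 0.228 0.038] (array([-0.114,  0.011,  0.01 ]), array([-0.001,  0.   , -0.002]))
[0.402 0.229 0.04 ] (array([-0.181,  0.011,  0.01 ]), array([-0.001,  0.   , -0.002]))
```

View pics/c7.png

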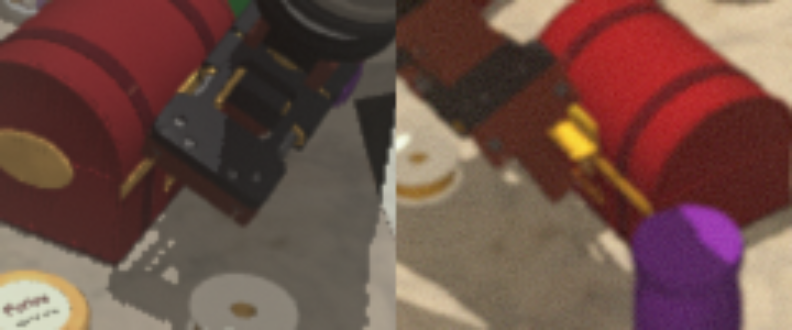

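The tab at (575,135) in the right half sits just above and in front of the fingertip, whose tip is near (560,190). There's no contact yet, so I'll ease forward.

```bash
python3 -m inch '[[1,[-0.06,0,0],[0,0,0]],[1,[-0.06,0,0],[0,0,0]],[1,[-0.06,0,0],[0,0,0]],[1,[0,0,0],[0,0,0]]]'
python3 - <<'E'
from plan import *
s=bot.get_obs();print(s["force"],ch(s["position"]))
p=s["position"];Ri=Ro.from_quat(s["orientation"]).inv();q=np.array(s["q"])
for ph in np.arange(0.1,1.51,.1):
    X,R=go(ph,y=-.003,g=-.003,s=.022-.008*ph);print(round(ph,1),Ri.apply(X-p)/.06);p=X
    q,a,b=track(q,X,R,6);
    if a>1e-3: print("miss",a,b)
print(q)
E
```

```text
time_s: 18.23
position: [0.3995, 0.2286, 0.0391]
orientation: [-0.181, 0.951, -0.125, 0.219]
force: [-7.8, -2.4, 0.3]
width: 0.0006
grasp_force: 3.9
[-7.8   -2.432  0.3  ] [-0.076 -0.01 ]
0.1 [-0.128 -0.077 -0.19 ]
0.2 [-0.118 -0.065 -0.193]
0.3 [-0.137 -0.061 -0.181]
0.4 [-0.154 -0.056 -0.168]
0.5 [-0.169 -0.051 -0.152]
0.6 [-0.183 -0.045 -0.136]
0.7 [-0.195 -0.038 -0.118]
0.8 [-0.206 -0.031 -0.099]
0.9 [-0.214 -0.024 -0.08 ]
1.0 [-0.22  -0.017 -0.059]
1.1 [-0.223 -0.009 -0.038]
1.2 [-0.225 -0.001 -0.017]
1.3 [-0.224  0.006  0.004]
1.4 [-0.221  0.014  0.025]
1.5 [-0.216  0.022  0.045]
[-0.084  0.458 -0.987  2.02   1.082  1.051  0.278]
```

```bash
python3 -m inch '[[1,[0.04,0,0],[0,0,0]],[1,[-0.045,-0.038,-0.1],[0,0,0]],[1,[-0.045,-0.038,-0.1],[0,0,0]],[1,[-0.045,-0.038,-0.1],[0,0,0]]]'
python3 - <<'E'
from plan import *
s=log();print(s["force"],ch(s["position"]),s["position"],s["time_s"])
M=Ro.from_quat(s["orientation"]).as_matrix();print("up in tool",M[2])
B=bot.grab_frame("side");A=bot.grab_frame("scene")
for o in("chest","lid_hinge","tab_lip"):
    print(o,[[(np.round(x["point"]),round(x["confidence"],2)) for x in bot.mark_of(o,f)[:1]] for f in(A,B)])
cv2.imwrite("pics/c8.png",cv2.resize(np.hstack([A["pixels"][170:300,210:390],B["pixels"][150:280,190:330]]),None,fx=2.4,fy=2.4))
E
```

```text
time_s: 18.73
position: [0.4007, 0.2294, 0.0612]
orientation: [-0.18, 0.95, -0.124, 0.222]
force: [-0.3, 0.6, -0.0]
width: 0.0004
grasp_force: 0.3
[-0.319  0.565 -0.021] [-0.074 -0.01 ] [0.401 0.229 0.061] 18.725
up in tool [-0.377 -0.316 -0.87 ]
chest [[(array([296., 250.]), 0.59)], [(array([269., 233.]), 0.98)]]
lid_hinge [[], []]
tab_lip [[], [(array([244., 218.]), 0.65)]]
```

View pics/c8.png

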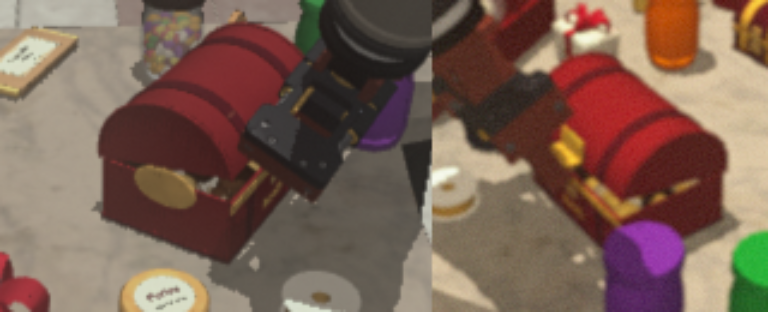

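The lid has opened a crack in both views, with the front rim raised, and the chest mark hasn't moved. I'll follow the arc.

```bash
python3 -m inch '[[1,[-0.06,-0.032,-0.096],[0,0,0]],[1,[-0.068,-0.03,-0.09],[0,0,0]],[1,[-0.068,-0.03,-0.09],[0,0,0]],[1,[-0.077,-0.028,-0.084],[0,0,0]],[1,[-0.077,-0.028,-0.084],[0,0,0]],[1,[-0.085,-0.026,-0.076],[0,0,0]],[1,[-0.085,-0.026,-0.076],[0,0,0]],[1,[-0.092,-0.022,-0.068],[0,0,0]],[1,[-0.092,-0.022,-0.068],[0,0,0]],[1,[-0.098,-0.019,-0.059],[0,0,0]],[1,[-0.098,-0.019,-0.059],[0,0,0]]]'
python3 - <<'E'
from plan import *
s=log();print(s["force"],ch(s["position"]),s["q"])
p=s["position"];Ri=Ro.from_quat(s["orientation"]).inv()
for ph in (.7,.8,.9,1.0,1.1,1.2,1.3,1.4,1.5):
    X,R=go(ph,y=-.003,g=-.003,s=.022-.008*ph);print(round(ph,1),Ri.apply(X-p)/.06)
B=bot.grab_frame("side");A=bot.grab_frame("scene")
for o in("chest","tab_lip"):
    print(o,[[(np.round(x["point"]),round(x["confidence"],2)) for x in bot.mark_of(o,f)[:1]] for f in(A,B)])
    print([proj(f,np.r_[wo([lip(t)[0],0]),lip(t)[1]]) for t in(.6,.7,.8) for f in(B,)])
E
```

```text
time_s: 20.5
position: [0.4267, 0.2432, 0.1307]
orientation: [-0.181, 0.95, -0.125, 0.221]
force: [-0.7, 0.4, 0.5]
width: 0.0002
grasp_force: 0.2
[-0.716  0.42   0.467] [-0.045 -0.008] [-0.114  0.409 -1.006  2.251  1.144  0.967  0.041]
0.7 [-0.039  0.004  0.023]
0.8 [-0.245 -0.027 -0.076]
0.9 [-0.459 -0.051 -0.154]
1.0 [-0.679 -0.067 -0.212]
1.1 [-0.903 -0.075 -0.249]
1.2 [-1.128 -0.076 -0.266]
1.3 [-1.352 -0.07  -0.261]
1.4 [-1.573 -0.055 -0.235]
1.5 [-1.789 -0.033 -0.188]
chest [[(array([297., 252.]), 0.69)], [(array([267., 230.]), 0.83)]]
[array([247.951, 190.84 ]), array([251.115, 185.199]), array([254.727, 179.729])]
tab_lip [[(array([282., 310.]), 0.48)], [(array([254., 191.]), 0.68)]]
[array([247.951, 190.84 ]), array([251.115, 185.199]), array([254.727, 179.729])]
```

```bash
python3 -m inch '[[1,[-0.12,-0.014,-0.038],[0,0,0]],[1,[-0.12,-0.014,-0.038],[0,0,0]],[1,[-0.107,-0.012,-0.039],[0,0,0]],[1,[-0.107,-0.012,-0.039],[0,0,0]],[1,[-0.11,-0.008,-0.029],[0,0,0]],[1,[-0.11,-0.008,-0.029],[0,0,0]],[1,[-0.112,-0.004,-0.018],[0,0,0]],[1,[-0.112,-0.004,-0.018],[0,0,0]],[1,[-0.113,0,-0.008],[0,0,0]],[1,[-0.113,0,-0.008],[0,0,0]],[1,[-0.112,0.003,0.002],[0,0,0]],[1,[-0.112,0.003,0.002],[0,0,0]]]'
python3 - <<'E'
from plan import *
s=log();print(s["force"],ch(s["position"]),s["q"])
p=s["position"];Ri=Ro.from_quat(s["orientation"]).inv()
for ph in (1.3,1.4,1.5):
    X,R=go(ph,y=-.003,g=-.003,s=.022-.008*ph);print(round(ph,1),Ri.apply(X-p)/.06)
B=bot.grab_frame("side");A=bot.grab_frame("scene")
for o in("chest","tab_lip"):
    print(o,[[(np.round(x["point"]),round(x["confidence"],2)) for x in bot.mark_of(o,f)[:1]] for f in(A,B)])
print([proj(f,np.r_[wo([lip(t)[0],0]),lip(t)[1]]) for t in(1.2,1.3,1.5,1.7) for f in(B,)])
cv2.imwrite("pics/c9.png",cv2.resize(np.hstack([A["pixels"][120:300,210:390],B["pixels"][120:300,190:370]]),None,fx=2.1,fy=2.1))
E
```

```text
time_s: 22.3
position: [0.4885, 0.2741, 0.1758]
orientation: [-0.181, 0.95, -0.125, 0.221]
force: [-0.2, 0.5, 0.1]
width: 0.0009
grasp_force: 0.1
[-0.188  0.491  0.11 ] [ 0.024 -0.007] [-0.077  0.427 -1.001  2.079  1.078  1.028  0.238]
1.3 [-0.004 -0.    -0.006]
1.4 [-0.225  0.014  0.02 ]
1.5 [-0.441  0.036  0.066]
chest [[(array([294., 249.]), 0.97)], [(array([266., 233.]), 0.87)]]
tab_lip [[(array([286., 158.]), 0.93)], [(array([282., 160.]), 0.58)]]
[array([272.602, 160.991]), array([277.621, 157.402]), array([287.846, 151.862]), array([297.878, 148.663])]
```

View pics/c9.png

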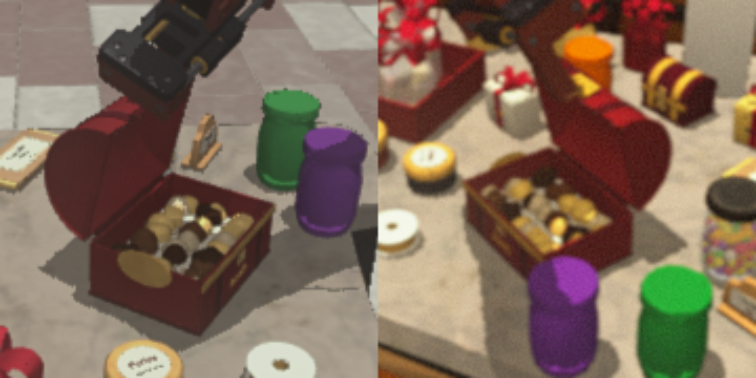

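The lid is at about 1.3 rad, the chest hasn't moved, and the jar is clear at (730,230). I'll push a little further, then back off and let it sink.

```bash
python3 -m inch '[[1,[-0.11,0.006,0.01],[0,0,0]],[1,[-0.11,0.007,0.01],[0,0,0]],[1,[-0.11,0.01,0.02],[0,0,0]],[1,[-0.11,0.01,0.02],[0,0,0]],[1,[0,0,0],[0,0,0]],[1,[0.3,0,0],[0,0,0]],[1,[0.5,0,0],[0,0,0]],[1,[0.6,0,-0.5],[0,0,0]],[1,[0.5,0,-0.8],[0,0,0]],[1,[0.2,0,-0.9],[0,0,0]],[1,[0,0,0],[0,0,0]],[1,[0,0,0],[0,0,0]]]'
python3 -m inch '[[1,[0,0,0],[0,0,0]],[1,[0,0,0],[0,0,0]],[1,[0,0,0],[0,0,0]],[1,[0,0,0],[0,0,0]],[1,[0,0,0],[0,0,0]],[1,[0,0,0],[0,0,0]],[1,[0,0,0],[0,0,0]],[1,[0,0,0],[0,0,0]],[1,[0,0,0],[0,0,0]],[1,[0,0,0],[0,0,0]],[1,[0,0,0],[0,0,0]],[1,[0,0,0],[0,0,0]]]'
python3 - <<'E'
from plan import *
s=log();print(s["force"],ch(s["position"]),s["time_s"])
for rep in(0,1):
    B=bot.grab_frame("side");A=bot.grab_frame("scene");m=[bot.mark_of("tab_lip",f)[:1] for f in(A,B)];print(m)
    if all(m):
        t=tri([A,B],[x[0]["point"] for x in m]);c=ch(t);print(c,t[2],"phi",np.arctan2(t[2]-.058,.06-c[0]))
v,r=jarpos(np.array([.64,.182]));print(v,ch(v))
for f in(A,B): print([ch(onz(f,m["point"])) for m in bot.mark_of("price_card",f)[:1]],[ch(onz(f,m["point"])) for m in bot.mark_of("chest",f)[:1]])
cv2.imwrite("pics/c10.png",cv2.resize(np.hstack([A["pixels"][120:300,210:390],B["pixels"][120:300,220:400]]),None,fx=2.1,fy=2.1))
E
```

```text
time_s: 24.1
position: [0.345, 0.2554, 0.2493]
orientation: [-0.18, 0.95, -0.125, 0.222]
force: [0.7, 0.4, -0.5]
width: 0.0005
grasp_force: 0.0
time_s: 25.6
position: [0.3444, 0.2562, 0.2494]
orientation: [-0.181, 0.95, -0.125, 0.221]
force: [0.1, 1.2, -0.0]
width: 0.0004
grasp_force: 0.0
[ 0.087  1.23  -0.035] [-0.113  0.039] 25.6
[[{'point': [260.8, 153.2], 'confidence': 0.93}], [{'point': [304.5, 152.1], 'confidence': 0.68}]]
[ 0.091 -0.011] 0.18610655970287904 phi 1.8096928875785279
[[{'point': [294.9, 248.7], 'confidence': 0.63}], [{'point': [305.6, 153.1], 'confidence': 0.58}]]
[0.05  0.034] 0.10010285240346148 phi 1.3377076231024319
[0.642 0.178] [ 0.122 -0.16 ]
[array([ 0.098, -0.227])] [array([ 0.007, -0.002])]
[array([ 0.081, -0.24 ])] [array([-0.009, -0.001])]
```

View pics/c10.png

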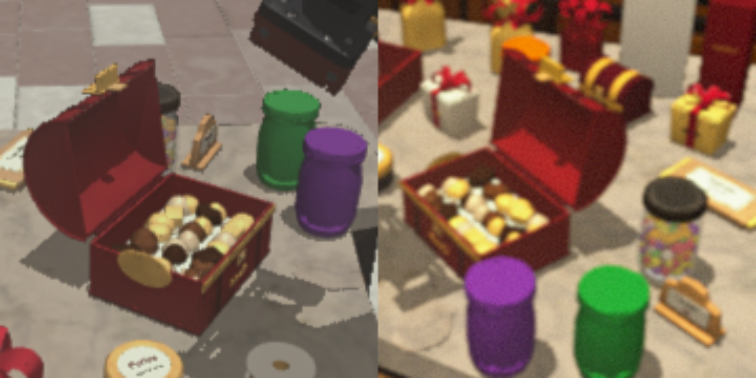

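The lid has fallen back onto its stop. The jar stands beside the card, clear of the lid, and the robot touches nothing. I'll wait one more second, then hand in.

```bash
python3 -m inch '[[1,[0,0,-0.3],[0,0,0]],[1,[0,0,0],[0,0,0]],[1,[0,0,0],[0,0,0]],[1,[0,0,0],[0,0,0]],[1,[0,0,0],[0,0,0]],[1,[0,0,0],[0,0,0]],[1,[0,0,0],[0,0,0]],[1,[0,0,0],[0,0,0]]]' && python3 -c "
from workcell import bot
print(bot.sign_off())"
```

```text
time_s: 27.4
position: [0.336, 0.259, 0.2651]
orientation: [-0.181, 0.95, -0.125, 0.221]
force: [0.2, -0.7, 0.5]
width: 0.0006
grasp_force: 0.0
the job is handed in; nothing more can be done
None
```

I handed the job in at 27.4 s (sign-off gave no verdict): the jar stands past the chest's end, about 8 cm centre to centre from the price card, and the lid rests open on its stop by its own weight.

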